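# Bring the canister to the front of the coffee carousel and hold it there

## Task

Take the coffee carousel by the bar handle on top and turn it, at an easy pace and by that handle only, until the screw-top canister stands centred over the tongue that sticks out of the fixed foot, then keep a firm grip on the handle so the carousel cannot turn while I unscrew the lid. Finish while still holding the handle, with the carousel still. Do not touch the tray or anything standing on it, and leave the things around the carousel where they are.

Things in the scene. Friction and masses are not known exactly. Their poses are not given: they have to be found in the camera images.
- stand: fixed foot of the carousel: dark steel disc 200 mm across, 14 mm high, on the counter. Origin: on the turning axis at counter height; z up. A flat tongue 26 mm wide and 12 mm high, bright aluminium, runs from it along its -x direction and ends 200 mm from the axis, sticking out 55 mm from under the tray: the foot's -x direction is the FRONT. The foot's yaw varies by up to 0.35 rad.
- carousel (a joint): turn of the carousel on its foot (rad), plain bearing with light friction (about 0.1 N m), no stops in use, stays where it is left. 0 (or a full turn, 6.283) = canister centred over the tongue; grows anticlockwise seen from above. Starts between 0.8 and 5.4. Either direction of turning is allowed.
- bar (a point): centre of the black plastic bar handle on top of the steel centre post, turning with the carousel: bar 84 mm long, 16 mm wide, 30 mm high, level. The point lies on the turning axis, 212 mm above the counter (bar from 197 to 227 mm). Its x axis is the bar's long direction, y the 16 mm width to grip across, z up. The bar's -x end points to the canister. The post under it is 12 mm thick.
- bar_a: the half shell of the bar handle on its +y long side (the bar is two equal rigid shells, each 84 x 8 x 30 mm, fixed together). Origin: centre of the shell, 4 mm off the axis.
- bar_b: the half shell of the bar handle on its -y long side. Origin: centre of the shell.
- tray: round wooden tray of the carousel, 290 mm across, top 31 mm above the counter, low steel lip 37 mm high; turns with the carousel. Origin on the axis at counter height. Four things are fixed in its wells, 92 mm from the axis, at quarter turns.
- canister: steel canister with a ridged screw-top lid, 88 mm across, 122 mm tall (top 153 mm above the counter), the tallest thing on the tray and the only one with a lid. Origin: centre of its underside, 92 mm from the axis in the tray's -x direction.
- tub: open steel tub without lid, about 84 mm across, 75 mm tall, opposite the canister. Origin: centre of its underside.
- cup_a: open terracotta cup, 80 mm across, 68 mm tall, on the tray a quarter turn from the canister (the tray's +y side). Origin: centre of its underside.
- cup_b: the other, identical terracotta cup, on the tray's -y side. Origin: centre of its underside.
- tamper: bystander: copper-coloured steel tamper standing on the counter, 58 mm across, 90 mm tall. Origin: centre of its underside.
- puck: bystander: grey silicone puck on the counter, 62 mm across, 22 mm high. Origin: centre of its underside.
- mug: bystander: white ceramic mug on the counter, 84 mm across, 90 mm tall. Origin: centre of its underside.

How it is judged (in metres and radians):
On the way, in this order (a step that is already met when the one before it is completed fails the run):
1. the fingers grip the bar handle across its width (contact force between the fingers and bar_a above 3 N and contact force between the fingers and bar_b above 3 N and distance between the grasp point and bar below 0.045 m), for 0.2 s.
2. with the handle held, the canister stands over the tongue (all of step 1 and x of canister in the frame of stand below -0.05 m and y of canister in the frame of stand between -0.01 and 0.01 m), for 0.2 s.
At the end, for the whole second after the job is handed in: The canister's centre is on the front side within 10 mm of the tongue's centre line, the carousel is still (under 0.05 rad/s), and the fingers grip the bar across its width with over 3 N on either long side, grasp point within 45 mm of its centre (all of step 2 and velocity of joint carousel between -0.05 and 0.05 rad/s); the arm keeps its last pose, push and grip.
It fails at once if the tray or something standing on it is touched (over 1 N) (contact force between any of the fingers, the arm and tray above 1 N or contact force between any of the fingers, the arm and canister above 1 N or contact force between any of the fingers, the arm and tub above 1 N or contact force between any of the fingers, the arm and cup_a above 1 N or contact force between any of the fingers, the arm and cup_b above 1 N).
It fails at once if the carousel is spun faster than 5 rad/s (velocity of joint carousel above 5 rad/s or velocity of joint carousel below -5 rad/s).
It fails at once if the tamper, puck or mug is moved more than 20 mm (distance of any of tamper, puck, mug from where it was at the start of the episode above 0.02 m).
It also fails if it takes over 51 s, if anything falls off the work surface, if the arm or the gripper's body presses on something with over 40 N, if the wrist force passes 120 N, or if a joint passes its speed limit or range.

## Robot

A 6-joint arm with a two-finger parallel gripper is mounted at the origin on the work surface. World frame = base frame: x ahead of the robot, y to its left, z up, the work surface at z = 0. Lengths are in m, angles in degrees, forces in N, time in s.
With the tool pointing down it reaches from about 0.3 to 0.75 m from the base axis. Payload 8.5 kg.
Tool frame: the origin (TCP) lies on the centre line of the jaws, within the pads' length; the fingertips stand 17 mm ahead of it and the grasp point (between the pads) lies 2 mm behind it (env.tip_extent is the distance from the TCP to the fingertips, in m); z points along the fingers, y is the direction in which the jaws open and shut (so a half turn about z gives the same grasp; the last joint's range is limited). The gripper opens to 85 mm and grips with 20 to 120 N. Pads are 22 mm wide; open, the fingers measure 114 mm over their backs; the gripper's body (76 mm by 85 mm) begins 54 mm behind the grasp point. The pads swing forward as they close: fully open they stand 13 mm farther back than shut.
Start: joints at [51.664, 21.807, 74.336, -0, 83.858, -12.336], TCP at [0.241, 0.494, 0.248] pointing down, gripper open.
Joint ranges: [-178.18, 178.18], [-50.72, 133.34], [12.68, 142.11], [-81.47, 261.47], [9.98, 163.14], [-165.26, 165.26]. Speed limits (degrees/s): [136.94, 136.94, 180, 180, 180, 180].

## Interface

Orientations are given as a 3x3 rotation matrix whose columns are the frame's x, y, z axes.
In Python, from rig import telemetry, get_image, camera_params, close_job, env gives the robot as it stands.
- The arm moves only by the tool apply_moves, never from a script. Its argument "motion" is a list of rows, each an object of numbers: "tx", "ty", "tz": the shift along the tool's x, y, z in cm; "turn": the turn about the tool's z in degrees; "jaw": the gripper's target within -1 to 1 (fully open at 1, half-way at 0, shut at -1). In form: [{"tx": .., "ty": .., "tz": .., "turn": .., "jaw": ..}, ...]. A call has 1 to 5 rows; each row is the pose to reach, as a shift and turn from the pose measured when the call began, along the tool's axes at that moment; what a row does not reach only later rows make up. A row lasts 1/12 s, in which the tool goes at most 41.7 mm and 7.16 degrees, less where a joint would pass 70% of its speed; a pose out of reach is approached as far as the arm can. A call with a gripper value outside its range is refused whole. The fingers move at their own pace and stop on an object; "squeeze" is the grip in N (left out, the last holds). Time passes only in rows, so rows that repeat a pose let the fingers close. It gives the time, the measured TCP pose, the force and the opening at its end, in the units of the state.
- telemetry.observe(): the state, without advancing time (a new reading comes with each control period).
- get_image(name): name is "scene" or "top" or "wrist"; returns (picture, depth): 420x560x3 uint8, red, green, blue; 420x560 float32, m along the optical axis (not along the pixel's ray), 0 where there is no reading.
- camera_params(name): a dict with "fx", "fy", "cx", "cy" (pixels), "rvec" (rotation vector, rad) and "tvec" (3), from world to camera coordinates, as OpenCV has them. Camera axes: x right, y down, z forward; pixel columns grow to the right and rows downward; lengths in m; the calibration is good to about 2 mm. A picture is of the moment at which its call begins: read the wrist's pose just before it. camera_params takes no time and is no camera call; for the wrist camera it gives the pose at the moment of the call.
- close_job(): hands the job in, once; it reports no verdict.
The state is a dict: "time_s": time; "q": joint angles; "qvel": joint speeds; "joint_efforts": joint torques, N m; "position": TCP position; "tool_rot": TCP orientation; "ft_force": force on the tool from outside, world axes, zero at the start; "wrist_torque": the same for the moment, N m; "grip_width": finger opening in m.
Only numpy, scipy, OpenCV 4.12 (cv2) and the standard library are available. Lean on these libraries where they do the work, as an engineer would, in place of code of your own. Each camera call takes 0.05 s, during which the arm holds its last target. There are 200 camera calls.

## Working session

There is one attempt and no reset: what is moved stays moved. The work goes in short steps, Python scripts to look and compute and a tool call to move; the robot and the scene stay as the last step left them, time stands still between calls to the robot, and variables do not carry over. Pictures are saved under pics/ and viewed, about 8 in all and at most 12, crops included, and the job is handed in when it is done.

Besides the shell and the picture viewer there is one more tool, called after ">>>" as a command line: name --argument value ..., lists and objects as JSON in quotes. apply_moves: Moves the arm, as the interface text tells. Its arguments: {"type":"object","properties":{"motion":{"type":"array"},"squeeze":{"type":"number"}},"required":["motion"]}

```bash
ls; mkdir -p pics; python3 - <<'E'
from rig import *
import cv2,numpy as np
print(telemetry.observe())
for n in("scene","top"):
    im,d=get_image(n); np.savez(f"pics/{n}0.npz",im=im,d=d,**camera_params(n)); cv2.imwrite(f"pics/{n}0.png",im[:,:,::-1]); print(n,camera_params(n))
E
```

```text
pics
{'time_s': 0.0, 'q': array([ 5.16627675e+01,  2.18407375e+01,  7.43871134e+01, -1.33340926e-03,
        8.38551999e+01, -1.23366717e+01]), 'qvel': array([-0.04378423,  0.03656989,  0.03630707,  0.1182635 , -0.08986946,
        0.04188856]), 'joint_efforts': array([-9.16439203e-04, -4.48474860e+01, -2.31273437e+01, -2.86290315e-04,
        4.90058665e-03, -1.73108486e-05]), 'position': array([0.24095023, 0.49410752, 0.24770022]), 'tool_rot': array([[-8.98790729e-01,  4.38377063e-01, -8.80964464e-04],
       [ 4.38377855e-01,  8.98790037e-01, -1.15130844e-03],
       [ 2.87094872e-04, -1.42098066e-03, -9.99998949e-01]]), 'ft_force': array([ 0.20097776, -0.68395752,  0.27645801]), 'wrist_torque': array([-0.00395971,  0.02843353,  0.02381691]), 'grip_width': 0.08523634778306362}
scene {'fx': 380.45708075545576, 'fy': 380.45708075545576, 'cx': 273.9369447451057, 'cy': 214.3940001879903, 'rvec': array([ 1.99434103,  0.89522643, -0.4772861 ]), 'tvec': array([-0.36181874, -0.09551396,  1.42849455])}
top {'fx': 391.4902576166016, 'fy': 391.4902576166016, 'cx': 278.9512643617993, 'cy': 210.17541045720685, 'rvec': array([ 2.07845812, -2.13039577,  0.16536839]), 'tvec': array([0.04219408, 0.58310685, 1.04341379])}
```

View pics/top0.png

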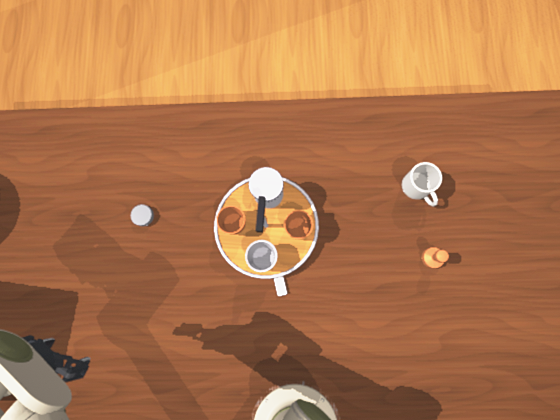

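View pics/scene0.png

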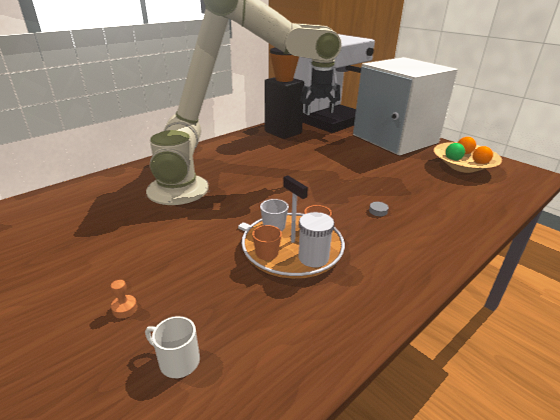

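The top view shows the canister at (266,184), the bar from (262,198) to (260,231), the tub at (261,256) and the tongue tip near (281,292). The scene view agrees with this: canister at (316,240), bar at (295,188), tongue at (245,227). Next I'll convert these to world positions using depth.

```bash
cat > h.py <<'E'
import numpy as np,cv2
def cloud(f):
    z=np.load(f) if isinstance(f,str) else f
    d=z['d']; v,u=np.indices(d.shape)
    c=np.stack([(u-z['cx'])/z['fx']*d,(v-z['cy'])/z['fy']*d,d],-1)
    R=cv2.Rodrigues(np.array(z['rvec']))[0]
    return (c-z['tvec'])@R, d>0, z['im']
def axis(p):
    m=p.mean(0); w=np.linalg.eigh(np.cov((p-m)[:,:2].T)); return np.degrees(np.arctan2(*w[1][::-1,1])),w[0]**.5
def circ(p):
    A=np.c_[2*p[:,:2],np.ones(len(p))]; s=np.linalg.lstsq(A,(p[:,:2]**2).sum(1),rcond=None)[0]
    return s[:2],(s[2]+s[:2]@s[:2])**.5
def comp(mask,P,seed,rad):
    return P[mask&(np.hypot(P[...,0]-seed[0],P[...,1]-seed[1])<rad)]
E
python3 - <<'E'
from h import *
for n in("top","scene"):
    P,ok,im=cloud(f"pics/{n}0.npz"); Z=P[...,2]
    pix={"top":dict(bar=(214,261),can=(184,266),tongue=(286,281),tub=(256,261),post=(228,268)),"scene":dict(bar=(186,293),can=(225,316),tongue=(227,245),tub=(207,275))}[n]
    for k,(v,u) in pix.items(): print(n,k,P[v,u].round(4))
    c0=P[pix['bar']][:2]
    dark=im.max(-1)<70
    b=comp(ok&(Z>.18)&(Z<.24),P,c0,.08); print('bar n',len(b),b.mean(0).round(4),b[:,2].max(),axis(b))
    bt=b[b[:,2]>.215]; print(' top face',len(bt),bt.mean(0).round(4),axis(bt))
    l=comp(ok&(Z>.140)&(Z<.165),P,P[pix['can']][:2],.06); print('lid',len(l),l.mean(0).round(4),((l.max(0)+l.min(0))/2).round(4),circ(cv2.convexHull(l[:,:2].astype(np.float32))[:,0]))
    r=ok&(Z>.0325)&(Z<.043)&(im.min(-1)>120)
    q=comp(r,P,c0,.17); q=q[np.hypot(*(q[:,:2]-c0).T)>.12]; print('lip',len(q),circ(q),q[:,2].mean())
    c,_=circ(q)
    t=comp(ok&(Z>.004)&(Z<.022)&(im.min(-1)>130),P,P[pix['tongue']][:2],.05); 
    t=t[np.hypot(*(t[:,:2]-c).T)>.15]
    print('tongue',len(t),t.mean(0).round(4),axis(t)); e=t.mean(0)[:2]-c; print(' tongue dir from lip centre',np.degrees(np.arctan2(e[1],e[0])),np.hypot(*e))
E
cat >crop.py <<'E'
import cv2,sys
f,o,x0,y0,x1,y1,s=sys.argv[1:]
x0,y0,x1,y1,s=map(int,(x0,y0,x1,y1,s))
cv2.imwrite(o,cv2.resize(cv2.imread(f)[y0:y1,x0:x1],None,fx=s,fy=s,interpolation=cv2.INTER_CUBIC))
E
python3 crop.py pics/top0.png pics/top0c.png 205 160 335 305 4
```

```text
top bar [0.5428 0.0648 0.227 ]
top can [0.6358 0.0569 0.1514]
top tongue [0.3747 0.0282 0.0082]
top tub [0.4586 0.0817 0.0348]
top post [0.5379 0.061  0.0317]
bar n 287 [0.5431 0.0678 0.223 ] 0.2303533434443462 (np.float64(173.96313945027757), array([0.00510363, 0.02532925]))
 top face 256 [0.5446 0.0682 0.2253] (np.float64(174.11003859420333), array([0.00485757, 0.0247477 ]))
lid 875 [0.6369 0.0587 0.1516] [0.6362 0.0598 0.1497] (array([0.63653374, 0.05958162]), np.float64(0.045140836108602145))
lip 672 (array([0.54508416, 0.06837517]), np.float64(0.1443619368288505)) 0.03546393805624161
tongue 163 [0.3741 0.0319 0.0103] (np.float64(-168.23112905146016), array([0.00753273, 0.01423701]))
 tongue dir from lip centre -167.96863433485157 0.1748695473161341
scene bar [0.5473 0.0611 0.2166]
scene can [0.651  0.0444 0.1529]
scene tongue [0.3747 0.0269 0.0099]
scene tub [0.4334 0.1011 0.0816]
bar n 356 [0.5518 0.0626 0.2141] 0.229380189914086 (np.float64(176.35667035769518), array([0.00482846, 0.02582934]))
 top face 188 [0.5508 0.064  0.2236] (np.float64(175.2981998560023), array([0.00536298, 0.02632084]))
lid 636 [0.6436 0.0515 0.1511] [0.6393 0.0562 0.1479] (array([0.63922752, 0.05617916]), np.float64(0.04448089067113749))
lip 472 (array([0.54551966, 0.0662653 ]), np.float64(0.14364966416258054)) 0.03590152819438607
tongue 53 [0.3677 0.0266 0.0108] (np.float64(159.23033715812167), array([0.00790375, 0.00926303]))
 tongue dir from lip centre -167.41136504306067 0.1822112193971336
```

View pics/top0c.png

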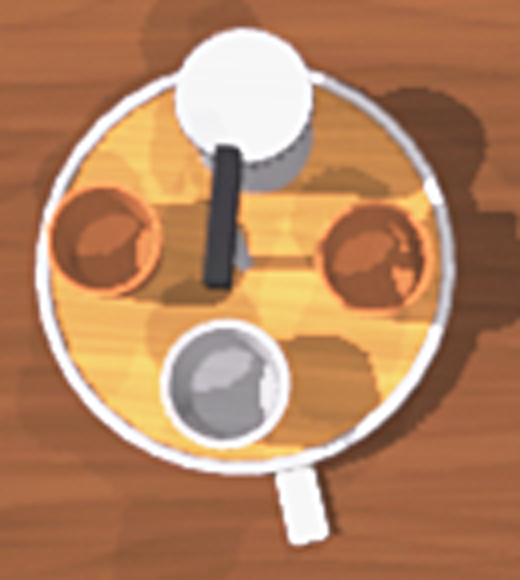

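Measured positions:
- **Axis:** about (0.545, 0.068).
- **Canister bearing:** about −5.5°.
- **Tongue bearing:** about −168°.

The carousel needs about 162° clockwise. The wrist joint would go from about −77° to +86°, so one grip covers the whole turn. First I'll move above the bar.

>>> apply_moves --motion '[{"tx": -3,"ty": -1.6,"tz": -4,"turn": 0,"jaw": 1},{"tx": -7,"ty": -3.8,"tz": -4,"turn": 0,"jaw": 1},{"tx": -10.5,"ty": -5.7,"tz": -4,"turn": 0,"jaw": 1},{"tx": -14,"ty": -7.6,"tz": -4,"turn": 0,"jaw": 1},{"tx": -17.5,"ty": -9.5,"tz": -4,"turn": 0,"jaw": 1}]'

```text
time_s: 0.52
position: [0.3538, 0.3352, 0.2879]
tool_rot: [[-0.899, 0.438, -0.001], [0.438, 0.899, -0.001], [0.0, -0.001, -1.0]]
ft_force: [0.7, 0.9, 0.3]
grip_width: 0.0855
```

>>> apply_moves --motion '[{"tx": -3.5,"ty": -1.9,"tz": 0,"turn": 0,"jaw": 1},{"tx": -7,"ty": -3.8,"tz": 0,"turn": 0,"jaw": 1},{"tx": -10.5,"ty": -5.7,"tz": 0,"turn": 0,"jaw": 1},{"tx": -14,"ty": -7.6,"tz": 0,"turn": 0,"jaw": 1},{"tx": -17.5,"ty": -9.5,"tz": 0,"turn": 0,"jaw": 1}]'

```text
time_s: 0.93
position: [0.4702, 0.1713, 0.2878]
tool_rot: [[-0.899, 0.438, -0.001], [0.438, 0.899, -0.001], [0.001, -0.001, -1.0]]
ft_force: [0.5, 0.1, 0.6]
grip_width: 0.0855
```

>>> apply_moves --motion '[{"tx": -3,"ty": -1.6,"tz": 0,"turn": -5,"jaw": 1},{"tx": -6,"ty": -3.2,"tz": 0,"turn": -10,"jaw": 1},{"tx": -9,"ty": -4.8,"tz": 0,"turn": -15,"jaw": 1},{"tx": -11.2,"ty": -6,"tz": 0,"turn": -20,"jaw": 1},{"tx": -11.2,"ty": -6,"tz": 0,"turn": -20,"jaw": 1}]'

```text
time_s: 1.35
position: [0.5466, 0.0646, 0.2866]
tool_rot: [[-0.995, 0.104, -0.002], [0.104, 0.995, -0.002], [0.002, -0.002, -1.0]]
ft_force: [-1.0, 0.8, -0.4]
grip_width: 0.0855
```

```bash
python3 - <<'E'
from rig import *
from h import *
s=telemetry.observe(); p=camera_params("wrist"); im,d=get_image("wrist"); cv2.imwrite("pics/w1.png",im[:,:,::-1])
print(s['position'],s['q'],s['tool_rot'][:,1])
P,ok,im=cloud(dict(p,im=im,d=d)); Z=P[...,2]
b=comp(ok&(Z>.205)&(Z<.24)&(im.max(-1)<110),P,(.545,.068),.06)
print(len(b),b.mean(0),b.min(0),b.max(0),axis(b), cv2.minAreaRect(b[b[:,2]>.22][:,:2].astype(np.float32)*1000))
E
```

```text
[0.54660757 0.06459339 0.28663414] [ -5.53444865  20.53662934  69.94304001  -0.11687819  89.64267761
 -89.56234786] [ 0.10402698  0.99457235 -0.00205609]
2539 [0.53977564 0.06909895 0.22753237] [0.5029406  0.05780153 0.20515935] [0.58651739 0.08037842 0.230232  ] (np.float64(174.14744985138637), array([0.00433164, 0.02453878])) ((544.8052368164062, 68.33146667480469), (15.510761260986328, 82.91358184814453), 83.93168640136719)
```

View pics/w1.png

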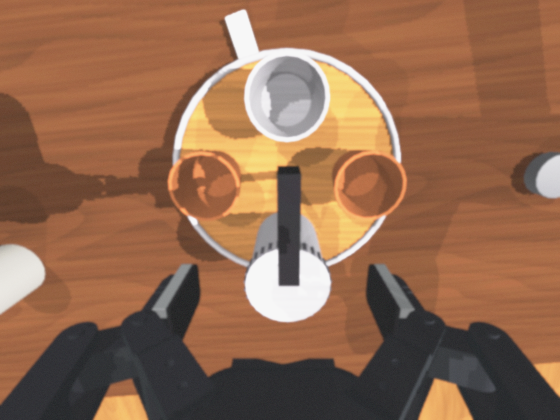

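The wrist view shows the bar from (288,170) to (289,285), lined up midway between the open fingers. Its top is at 0.2275 m, 15.5 x 83 mm, yaw −6.1°, centre (0.5448, 0.0683), which fits the text. I'll correct by 2–4 mm, descend and close.

>>> apply_moves --motion '[{"tx": 0.2,"ty": 0.35,"tz": 1.5,"turn": 0,"jaw": 1},{"tx": 0.2,"ty": 0.35,"tz": 3.2,"turn": 0,"jaw": 1},{"tx": 0.2,"ty": 0.35,"tz": 5,"turn": 0,"jaw": 1},{"tx": 0.2,"ty": 0.35,"tz": 6.6,"turn": 0,"jaw": 1},{"tx": 0.2,"ty": 0.35,"tz": 7.5,"turn": 0,"jaw": 1}]'

```text
time_s: 1.82
position: [0.5422, 0.0713, 0.2101]
tool_rot: [[-0.994, 0.107, -0.006], [0.107, 0.994, -0.0], [0.006, -0.001, -1.0]]
ft_force: [0.6, -0.5, -0.2]
grip_width: 0.0851
```

>>> apply_moves --motion '[{"jaw": -0.3,"tx": 0,"ty": 0,"tz": 0,"turn": 0},{"jaw": -0.6,"tx": 0,"ty": 0,"tz": 0,"turn": 0},{"jaw": -1,"tx": 0,"ty": 0,"tz": 0,"turn": 0},{"jaw": -1,"tx": 0,"ty": 0,"tz": 0,"turn": 0},{"jaw": -1,"tx": 0,"ty": 0,"tz": 0,"turn": 0}]' --squeeze 40

```text
time_s: 2.23
position: [0.5424, 0.0714, 0.2109]
tool_rot: [[-0.994, 0.107, -0.004], [0.107, 0.994, -0.001], [0.004, -0.001, -1.0]]
ft_force: [-0.2, -0.2, 0.2]
grip_width: 0.0254
```

>>> apply_moves --motion '[{"jaw": -1,"tx": 0,"ty": 0,"tz": 0,"turn": 0},{"jaw": -1,"tx": 0,"ty": 0,"tz": 0,"turn": 0},{"jaw": -1,"tx": 0,"ty": 0,"tz": 0,"turn": 0},{"jaw": -1,"tx": 0,"ty": 0,"tz": 0,"turn": 0},{"jaw": -1,"tx": 0,"ty": 0,"tz": 0,"turn": 0}]'

```text
time_s: 2.65
position: [0.5422, 0.0691, 0.2112]
tool_rot: [[-0.994, 0.109, -0.005], [0.109, 0.994, -0.005], [0.005, -0.005, -1.0]]
ft_force: [-3.4, -13.5, 0.1]
grip_width: 0.0154
```

Gripped at 15.4 mm opening. Now turning clockwise (positive turn) at an easy pace.

>>> apply_moves --motion '[{"jaw": -1,"tx": 0,"ty": 0,"tz": 0,"turn": 2},{"jaw": -1,"tx": 0,"ty": 0,"tz": 0,"turn": 5},{"jaw": -1,"tx": 0,"ty": 0,"tz": 0,"turn": 9},{"jaw": -1,"tx": 0,"ty": 0,"tz": 0,"turn": 13},{"jaw": -1,"tx": 0,"ty": 0,"tz": 0,"turn": 17}]' --squeeze 60

```text
time_s: 3.07
position: [0.5425, 0.0701, 0.2113]
tool_rot: [[-0.917, 0.398, -0.004], [0.398, 0.917, -0.002], [0.003, -0.004, -1.0]]
ft_force: [1.8, 6.0, -3.2]
grip_width: 0.0154
```

>>> apply_moves --motion '[{"jaw": -1,"tx": 0,"ty": 0,"tz": 0,"turn": 5},{"jaw": -1,"tx": 0,"ty": 0,"tz": 0,"turn": 9},{"jaw": -1,"tx": 0,"ty": 0,"tz": 0,"turn": 13},{"jaw": -1,"tx": 0,"ty": 0,"tz": 0,"turn": 17},{"jaw": -1,"tx": 0,"ty": 0,"tz": 0,"turn": 21}]'

```text
time_s: 3.48
position: [0.5433, 0.0713, 0.2113]
tool_rot: [[-0.712, 0.702, -0.002], [0.702, 0.712, 0.001], [0.002, -0.001, -1.0]]
ft_force: [7.3, 8.7, -5.2]
grip_width: 0.0152
```

```bash
cat > st.py <<'E'
from rig import *
import numpy as np
s=telemetry.observe(); y=s['tool_rot'][:,1]
print(s['time_s'],s['position'].round(4),'yawy',np.degrees(np.arctan2(y[1],y[0])).round(2),'q',s['q'].round(1),'F',s['ft_force'].round(1),'T',s['wrist_torque'].round(2),s['grip_width'],s['tool_rot'][:,2].round(3))
E
python3 st.py
```

```text
3.4833 [0.5433 0.0713 0.2113] yawy 45.38 q [ -4.9  23.3  78.3   0.   78.5 -50.3] F [ 7.3  8.7 -5.2] T [ 1.44 -0.97  0.14] 0.015216085429907834 [-0.002  0.001 -1.   ]
```

>>> apply_moves --motion '[{"jaw": -1,"tx": 0,"ty": 0,"tz": 0,"turn": 5},{"jaw": -1,"tx": 0,"ty": 0,"tz": 0,"turn": 10},{"jaw": -1,"tx": 0,"ty": 0,"tz": 0,"turn": 14},{"jaw": -1,"tx": 0,"ty": 0,"tz": 0,"turn": 19},{"jaw": -1,"tx": 0,"ty": 0,"tz": 0,"turn": 23}]'

```text
time_s: 3.9
position: [0.5446, 0.0722, 0.2113]
tool_rot: [[-0.377, 0.926, 0.002], [0.926, 0.377, 0.003], [0.002, 0.003, -1.0]]
ft_force: [9.8, 6.9, -6.8]
grip_width: 0.015
```

>>> apply_moves --motion '[{"jaw": -1,"tx": 0,"ty": 0,"tz": 0,"turn": 5},{"jaw": -1,"tx": 0,"ty": 0,"tz": 0,"turn": 10},{"jaw": -1,"tx": 0,"ty": 0,"tz": 0,"turn": 14},{"jaw": -1,"tx": 0,"ty": 0,"tz": 0,"turn": 19},{"jaw": -1,"tx": 0,"ty": 0,"tz": 0,"turn": 23}]'

```text
time_s: 4.32
position: [0.5462, 0.0726, 0.2113]
tool_rot: [[0.019, 1.0, 0.006], [1.0, -0.019, 0.004], [0.004, 0.006, -1.0]]
ft_force: [12.6, 3.2, -7.3]
grip_width: 0.0151
```

>>> apply_moves --motion '[{"jaw": -1,"tx": 0,"ty": 0,"tz": 0,"turn": 5},{"jaw": -1,"tx": 0,"ty": 0,"tz": 0,"turn": 10},{"jaw": -1,"tx": 0,"ty": 0,"tz": 0,"turn": 14},{"jaw": -1,"tx": 0,"ty": 0,"tz": 0,"turn": 19},{"jaw": -1,"tx": 0,"ty": 0,"tz": 0,"turn": 23}]'

```text
time_s: 4.73
position: [0.5478, 0.0723, 0.2113]
tool_rot: [[0.412, 0.911, 0.009], [0.911, -0.412, 0.004], [0.008, 0.007, -1.0]]
ft_force: [12.4, -0.4, -7.4]
grip_width: 0.0152
```

```bash
python3 st.py
```

```text
4.7333 [0.5478 0.0723 0.2113] yawy -24.35 q [-4.9 23.5 78.   0.3 78.  19.4] F [12.4 -0.4 -7.4] T [-0.01 -1.13  0.3 ] 0.015232481196745652 [ 0.009  0.004 -1.   ]
```

>>> apply_moves --motion '[{"jaw": -1,"tx": 0,"ty": 0,"tz": 0,"turn": 5},{"jaw": -1,"tx": 0,"ty": 0,"tz": 0,"turn": 10},{"jaw": -1,"tx": 0,"ty": 0,"tz": 0,"turn": 14},{"jaw": -1,"tx": 0,"ty": 0,"tz": 0,"turn": 19},{"jaw": -1,"tx": 0,"ty": 0,"tz": 0,"turn": 23}]'

```text
time_s: 5.15
position: [0.5492, 0.0713, 0.2113]
tool_rot: [[0.739, 0.674, 0.012], [0.674, -0.739, 0.002], [0.011, 0.007, -1.0]]
ft_force: [10.5, -4.3, -5.9]
grip_width: 0.0154
```

>>> apply_moves --motion '[{"jaw": -1,"tx": 0,"ty": 0,"tz": 0,"turn": 5},{"jaw": -1,"tx": 0,"ty": 0,"tz": 0,"turn": 10},{"jaw": -1,"tx": 0,"ty": 0,"tz": 0,"turn": 14},{"jaw": -1,"tx": 0,"ty": 0,"tz": 0,"turn": 18},{"jaw": -1,"tx": 0,"ty": 0,"tz": 0,"turn": 20}]'

```text
time_s: 5.57
position: [0.55, 0.0701, 0.2113]
tool_rot: [[0.926, 0.376, 0.014], [0.376, -0.926, 0.0], [0.013, 0.005, -1.0]]
ft_force: [6.1, -6.4, -4.4]
grip_width: 0.0152
```

>>> apply_moves --motion '[{"jaw": -1,"tx": 0,"ty": 0,"tz": 0,"turn": 0},{"jaw": -1,"tx": 0,"ty": 0,"tz": 0,"turn": 0}]'

```text
time_s: 5.73
position: [0.55, 0.0701, 0.2113]
tool_rot: [[0.926, 0.376, 0.014], [0.376, -0.926, 0.001], [0.013, 0.004, -1.0]]
ft_force: [1.9, -0.8, -1.5]
grip_width: 0.0151
```

```bash
python3 st.py; cat > look.py <<'E'
from rig import *
from h import *
import sys
i=sys.argv[1]
for n in("wrist","top","scene"):
    p=camera_params(n); im,d=get_image(n); cv2.imwrite(f"pics/{n}{i}.png",im[:,:,::-1])
    P,ok,im=cloud(dict(p,im=im,d=d)); Z=P[...,2]; c0=np.array([.545,.068])
    r=np.hypot(*(P[...,:2]-c0).transpose(2,0,1))
    a=ok&(Z>.140)&(Z<.160)&(r<.15)&(r>.04)&(im.min(-1)>60)
    l=P[a]; q=P[ok&(Z>.0325)&(Z<.043)&(im.min(-1)>120)&(r>.13)&(r<.16)]; t=P[ok&(Z>.004)&(Z<.022)&(im.min(-1)>130)&(r>.15)&(r<.21)]
    c=circ(q) if len(q)>20 else None; print(n,'lip',len(q),c)
    if len(l)>20:
        h=cv2.convexHull(l[:,:2].astype(np.float32))[:,0]; m,R=circ(h); e=m-c0; print(' lid',len(l),m,R,'bearing',np.degrees(np.arctan2(e[1],e[0])),np.hypot(*e))
    if len(t)>10:
        m=t.mean(0); e=m[:2]-c0; print(' tongue',len(t),m,cv2.minAreaRect(t[:,:2].astype(np.float32)*1000),'bearing',np.degrees(np.arctan2(e[1],e[0])),np.hypot(*e))
E
python3 look.py 2; cd pics; python3 -c "
import cv2,numpy as np
cv2.imwrite('c2.png',np.hstack([cv2.resize(cv2.imread('top2.png')[160:305,205:335],None,fx=4,fy=4,interpolation=2)[:420],])) "
```

```text
5.7333 [0.55   0.0701 0.2113] yawy -67.89 q [-5.  23.6 77.8  0.1 77.8 62.8] F [ 1.9 -0.8 -1.5] T [ 0.12  0.23 -0.14] 0.015140107952215372 [ 0.014  0.001 -1.   ]
wrist lip 4561 (array([0.54543298, 0.06914477]), np.float64(0.14312046558954208))
 lid 331 [0.46236915 0.03505036] 0.020108579066004068 bearing -158.260006933978 0.0889580567392122
top lip 311 (array([0.5448896, 0.0672747]), np.float64(0.14342705662930794))
 lid 465 [0.45978972 0.03340559] 0.0442008750396342 bearing -157.90340371710903 0.09196502109046835
 tongue 161 [0.37435551 0.031968   0.01071853] ((374.27349853515625, 32.01072311401367), (49.04705047607422, 25.778322219848633), 12.243563652038574) bearing -168.07699585195917 0.17440713337994548
scene lip 391 (array([0.54716043, 0.06658937]), np.float64(0.14456598601710374))
 lid 504 [0.46232599 0.03134716] 0.044776713015216754 bearing -156.09029046228093 0.09043463692179193
 tongue 52 [0.3679488  0.02618319 0.01145685] ((366.7640686035156, 27.785633087158203), (30.974102020263672, 27.794591903686523), 6.760993957519531) bearing -166.71113283657863 0.18192243382875603
```

View pics/wrist2.png

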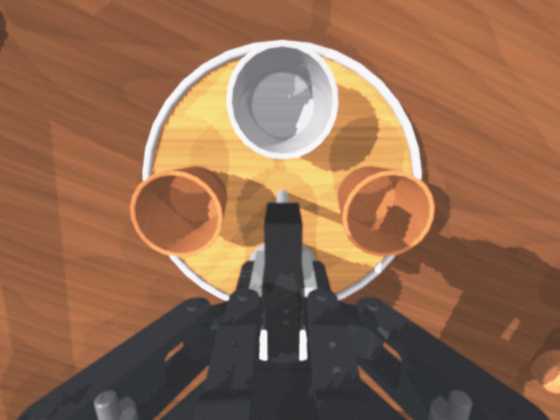

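The wrist view shows the bar held between the pads (283,205–340), with the tub and cups clear of the fingers. The top camera puts the lid at bearing −157.9° and the tongue at −168.0°; the scene camera gives the same difference within 0.6°. About 10° remains.

>>> apply_moves --motion '[{"jaw": -1,"tx": 0,"ty": 0,"tz": 0,"turn": 3},{"jaw": -1,"tx": 0,"ty": 0,"tz": 0,"turn": 6},{"jaw": -1,"tx": 0,"ty": 0,"tz": 0,"turn": 9},{"jaw": -1,"tx": 0,"ty": 0,"tz": 0,"turn": 10.3},{"jaw": -1,"tx": 0,"ty": 0,"tz": 0,"turn": 10.3}]'

```text
time_s: 6.3
position: [0.5503, 0.0694, 0.2113]
tool_rot: [[0.979, 0.204, 0.014], [0.204, -0.979, -0.001], [0.014, 0.004, -1.0]]
ft_force: [3.8, -4.8, -2.8]
grip_width: 0.0155
```

>>> apply_moves --motion '[{"jaw": -1,"tx": 0,"ty": 0,"tz": 0,"turn": 0},{"jaw": -1,"tx": 0,"ty": 0,"tz": 0,"turn": 0},{"jaw": -1,"tx": 0,"ty": 0,"tz": 0,"turn": 0},{"jaw": -1,"tx": 0,"ty": 0,"tz": 0,"turn": 0}]'

```text
time_s: 6.63
position: [0.5503, 0.0694, 0.2113]
tool_rot: [[0.979, 0.204, 0.014], [0.204, -0.979, -0.001], [0.014, 0.004, -1.0]]
ft_force: [2.7, -1.6, -3.1]
grip_width: 0.0152
```

```bash
python3 st.py;python3 look.py 3; python3 crop.py pics/top3.png pics/top3c.png 205 160 335 305 4
```

```text
6.6333 [0.5503 0.0694 0.2113] yawy -78.21 q [-5.  23.6 77.8  0.  77.8 73.2] F [ 2.7 -1.6 -3.1] T [0.06 0.2  0.  ] 0.01522863912637953 [ 0.014 -0.001 -1.   ]
wrist lip 4581 (array([0.54561019, 0.06897009]), np.float64(0.14309740264020546))
 lid 335 [0.45791969 0.0502712 ] 0.020435094130048816 bearing -168.4923500818087 0.08886669696949796
top lip 314 (array([0.54498836, 0.06729504]), np.float64(0.1435948862276632))
 lid 278 [0.45462782 0.04504581] 0.04129970106476465 bearing -165.74846449309547 0.09324176393349701
 tongue 162 [0.37389147 0.03190314 0.01065733] ((374.0454406738281, 31.94009017944336), (48.61980438232422, 25.82598876953125), 11.99622631072998) bearing -168.08761146473375 0.17487456196149104
scene lip 419 (array([0.54733697, 0.0663798 ]), np.float64(0.1445262099450272))
 lid 491 [0.45686871 0.04750486] 0.045082809834923805 bearing -166.90842168922816 0.09048301296010787
 tongue 51 [0.36761129 0.02678449 0.01109548] ((366.3672790527344, 27.90422821044922), (31.57915496826172, 26.534414291381836), 12.168069839477539) bearing -166.9196534870198 0.1821139002335729
```

View pics/top3c.png

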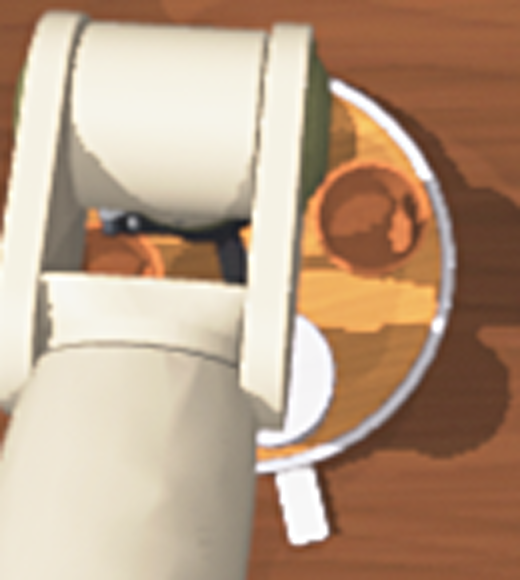

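The enlarged top crop shows the arm covering part of the lid (visible edge near (310,380)), with the tongue at (300,505), so the top camera's lid fit is unreliable here. The scene camera reads lid −166.9° and tongue −166.9°. Tool yaw puts the bar at −168.2° against the tongue's −168.1°. I'll firm up the grip, settle and hand in.

>>> apply_moves --motion '[{"jaw": -1,"tx": 0,"ty": 0,"tz": 0,"turn": 0},{"jaw": -1,"tx": 0,"ty": 0,"tz": 0,"turn": 0},{"jaw": -1,"tx": 0,"ty": 0,"tz": 0,"turn": 0},{"jaw": -1,"tx": 0,"ty": 0,"tz": 0,"turn": 0},{"jaw": -1,"tx": 0,"ty": 0,"tz": 0,"turn": 0}]' --squeeze 90

```text
time_s: 7.2
position: [0.5502, 0.0694, 0.2114]
tool_rot: [[0.979, 0.204, 0.014], [0.204, -0.979, -0.001], [0.014, 0.004, -1.0]]
ft_force: [2.4, -1.1, -0.8]
grip_width: 0.0149
```

```bash
python3 st.py; python3 -c "
from rig import *
print(telemetry.observe()['qvel'].round(2)); close_job()"
```

```text
7.2 [0.5502 0.0694 0.2114] yawy -78.21 q [-5.  23.6 77.8  0.  77.8 73.2] F [ 2.4 -1.1 -0.8] T [0.05 0.34 0.01] 0.014926255362279293 [ 0.014 -0.001 -1.   ]
[-0.02 -0.02  0.09 -0.07  0.07 -0.  ]
the job is handed in; nothing more can be done
```

The canister is now over the tongue, and the arm is still holding the bar handle at 90 N with the carousel still. I gripped the bar across its width, turned it about 162° clockwise in one grip at roughly 1 rad/s, and handed in at 7.2 s.

**Last checks:**
- **Alignment:** the scene camera put the lid and the tongue at the same bearing, −166.9°. The tool's own angle put the bar at −168.2°, against −168.1° for the tongue from the top camera. That is well inside the 10 mm allowed.
- **Grip:** the finger opening is 14.9 mm on the 16 mm bar, and the grasp point is about 5 mm from the bar's centre. The wrist force is under 3 N.
- **Stillness:** the arm's joint speeds are practically zero.
- **One disagreement:** the top camera's last fit of the lid read −165.7°, about 2.4° or 4 mm off. The arm was covering part of the lid in that view, so I gave that reading less weight, and it is still within tolerance.
- **Not re-measured:** I did not measure the tamper, puck and mug again at the end. The arm only travelled well above counter height.

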